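# Snap a relay module onto the rail of a pump test panel

### The arm

A 6-joint arm with a two-finger parallel gripper is mounted at the origin on the work surface. World frame = base frame: x ahead of the robot, y to its left, z up, the work surface at z = 0. Lengths are in m, angles in rad, forces in N, time in s.
With the tool pointing down it reaches from about 0.35 to 0.85 m from the base axis. Payload 8.1 kg.
Tool frame: the origin (TCP) lies on the front face of the gripper's body, between the roots of the fingers; the fingertips stand 84 mm ahead of it and the grasp point (between the pads) lies 65 mm ahead of it; x points along the fingers, y is the direction in which the jaws open and shut, and the axes are right-handed (so a half turn about x gives the same grasp; the last joint's range is limited). The gripper opens to 93 mm and grips with 3 to 60 N. Pads are 15 mm wide; open, the fingers measure 128 mm over their backs; the gripper's body (75 mm by 188 mm) begins 65 mm behind the grasp point.
Start: joints at [1.112, 0.13, 1.488, -0, 1.523, -0.085], TCP at [0.219, 0.559, 0.303] pointing down, gripper open.
Joint ranges: [-2.96, 2.96], [-0.89, 2.26], [0.02, 2.5], [-1.34, 4.48], [0, 2.73], [-2.66, 2.66]. Speed limits (rad/s): [2.39, 2.39, 2.79, 3.14, 3.14, 3.14].

### API

Orientations are given as a rotation vector (axis times angle).
In Python, from plant import telemetry, read_camera, camera_params, robot gives the robot as it stands.
- The arm moves only by the tool step_arm, never from a script. Its argument "commands" is a list of rows, each an object with "xyz": the shift along the tool's x, y, z in mm, a list of three; "turn": the turn, a rotation vector about the tool's x, y, z in rad, a list of three; "grip": the finger opening in mm, from 0 to 93. In form: [{"xyz": [dx, dy, dz], "turn": [ax, ay, az], "grip": grip}, ...]. A call has 1 to 12 rows; each row is the pose to reach, as a shift and turn from the pose commanded when the call began, along the tool's axes at that moment; what a row does not reach only later rows make up. A row lasts 1/8 s, in which the tool goes at most 62.5 mm and 10.7 degrees, less where a joint would pass 70% of its speed; a pose out of reach is approached as far as the arm can. A call with a gripper value outside its range is refused whole. The fingers move at their own pace and stop on an object; "force" is the grip in N (left out, the last holds). Time passes only in rows, so rows that repeat a pose let the fingers close. It gives the time, the measured TCP pose, the force and the opening at its end, in the units of the state.
- telemetry.read_state(): the state, without advancing time (a new reading comes with each control period).
- read_camera(name): name is "side" or "top" or "wrist"; returns the picture (384x512x3 uint8, red, green, blue); there is no depth.
- camera_params(name): a dict with "mtx" (3x3 intrinsics, pixels), "rvec" (rotation vector, rad) and "tvec" (3), from world to camera coordinates, as OpenCV has them. Camera axes: x right, y down, z forward; pixel columns grow to the right and rows downward; lengths in m; the calibration is good to about 2 mm. A picture is of the moment at which its call begins: read the wrist's pose just before it. camera_params takes no time and is no camera call; for the wrist camera it gives the pose at the moment of the call.
- robot.close_job(): hands the job in, once; it reports no verdict.
The state is a dict: "t": time; "q": joint angles; "dq": joint speeds; "joint_torque": joint torques, N m; "tool_pos": TCP position; "orientation": TCP orientation; "force": force on the tool from outside, world axes, zero at the start; "wrist_torque": the same for the moment, N m; "opening": finger opening in m.
Only numpy, scipy, OpenCV 4.12 (cv2) and the standard library are available. Lean on these libraries where they do the work, as an engineer would, in place of code of your own. Each camera call takes 0.05 s, during which the arm holds its last target. There are 200 camera calls.

### The job

Fit the loose relay module in the gap between the two modules already on the rail, the same way round as they are. Hook its lip under the near edge of the rail with the far end held up, let go so that it leans there on its sprung foot, and then press the far end down until the foot clicks under the far edge and the module sits fully home. Knock nothing over.

Things in the scene. Friction and masses are not known exactly. Their poses are not given: they have to be found in the camera images.
- module: Loose grey relay module, 67 x 36 x 61 mm tall (x -32 to 35, y +-18), 0.14 to 0.22 kg. Origin: middle of seat, at underside level; z up. Low step in front (x -32 to -14, 39 mm high, two brass screws); behind it (x -14 to 35) a full-height flat-sided block: grip it there across y. Starts upright on the bench, its front (-x) roughly to the robot (within 0.5 rad), in either of two places.
- seat (a point): Middle of the module's flat seat, the roof of the rail recess underneath (module x 0, z 11 mm; the seat spans x -13 to 16). Axes as the module's. End skirts (x -32 to -18.5, and 28 to 35) reach down to z 0.
- lip (a point): Upper edge of the tip of the module's fixed lip, mid-width (module x -14, z 6.5 mm). The lip is 32 mm wide and points to +x from the front recess wall at x -18.5, z 3.5 to 6.5. Over the lip the recess is relieved up to z 14 (x -18.5 to -13), so the rail edge can enter at a slant up to about 0.5 rad.
- top_far (a point): On the module's flat top near its far (foot) end, module x 28, y 0, z 61 mm: a good place to press down with closed fingertips.
- foot (a joint): Sprung black foot at the back of the recess: 0 = out, up to 0.0045 m = pushed to module +x. 24 mm wide, tip at module x 14.8, z 4.6 mm; from there a ramp, 30 degrees off vertical, runs down to x 18.5, z 0. Spring 3.5 N at rest, 6.6 N pushed back. With the lip hooked and the ramp on the far rail edge the module leans about 0.26 rad; pressing top_far with 10 to 20 N snaps it home.
- gap (a point): Middle of the free stretch of rail between the fitted modules, on the rail's top face, 50 mm above the bench; y along the rail, x across it away from the robot, z up. Rail 35 mm wide (x +-17.5); both edges are flanges 2.5 mm thick, overhanging 6 mm, free below for over 10 mm. Fitted modules start at y +-70, rise 40 mm above the rail, low step to the robot. Home: seat at this height, same x axis.
- panel: Fixed plate 210 x 330 x 20 mm on the bench, yaw within 0.25 rad, carrying the 300 mm aluminium rail on black blocks. Origin: middle of underside, x across the rail. Grey trunking, its top 40 mm above the bench, runs along it at x +-71 to +-99 mm.
- spare: Spare narrow device, 52 x 18 x 52 mm, plain flat underside, loose on the bench: leave it standing. Origin: middle of its underside.
There are look-alikes about, which are no part of the job. Leave any pink or purple look-alike of the module alone.

How it is judged:
By the outcome, as a careful person would: the job done as asked, in the order asked, and still so for the second after the job is handed in, with the robot touching nothing.
It also fails if it takes over 48 s, if anything falls off the work surface, if the arm or the gripper's body presses on something with over 40 N, if the wrist force passes 120 N, or if a joint passes its speed limit or range.

## Working session

There is one attempt and no reset: what is moved stays moved. The work goes in short steps, Python scripts to look and compute and a tool call to move; the robot and the scene stay as the last step left them, time stands still between calls to the robot, and variables do not carry over. Pictures are saved under pics/ and viewed, about 8 in all and at most 12, crops included, and the job is handed in when it is done.

Besides the shell and the picture viewer there is one more tool, called by a JSON object that holds its "op" and its "data", one argument or row to a line. step_arm: Moves the arm, as the interface text tells. Its arguments: {"type":"object","properties":{"commands":{"type":"array"},"force":{"type":"number"}},"required":["commands"]}

```bash
ls; mkdir -p pics; python3 - <<'E'
from plant import telemetry, read_camera, camera_params
import cv2,numpy as np
s=telemetry.read_state();print(s['t'],s['tool_pos'],s['orientation'])
for n in ('side','top'):
    cv2.imwrite(f'pics/{n}0.png',cv2.resize(read_camera(n)[:,:,::-1],(800,600),interpolation=cv2.INTER_CUBIC))
    p=camera_params(n);print(n,p['mtx'].round(1).tolist(),p['rvec'],p['tvec'])
E
```

```text
pics
0.0 [0.21889661 0.55820361 0.3017003 ] [ 0.29192212  1.55128816 -0.29469836]
side [[355.3, 0.0, 254.7], [0.0, 355.3, 190.4], [0.0, 0.0, 1.0]] [ 2.25470791 -0.26618596  0.09684186] [-0.42939326  0.17628984  0.54527765]
top [[351.1, 0.0, 254.7], [0.0, 351.1, 191.4], [0.0, 0.0, 1.0]] [ 2.13422971 -2.06107266  0.24009708] [0.08652983 0.48563099 0.72040741]
```

View pics/top0.png

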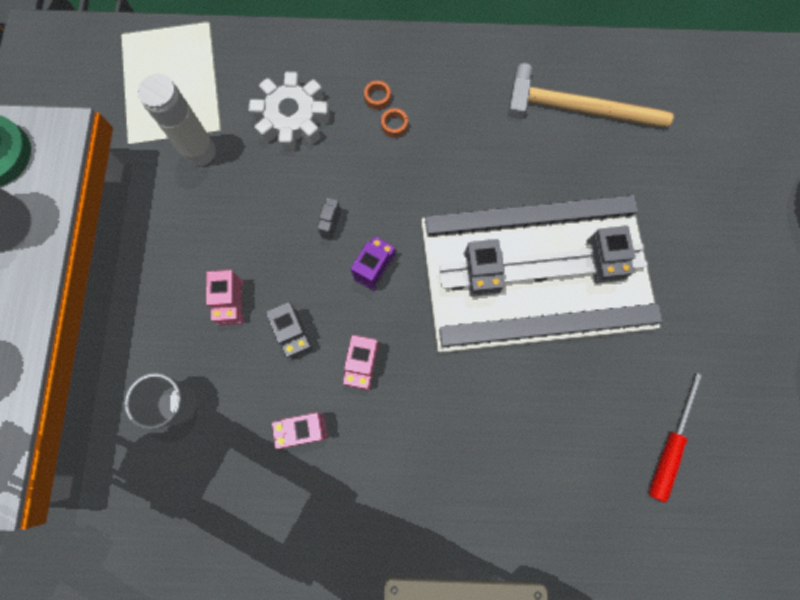

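View pics/side0.png

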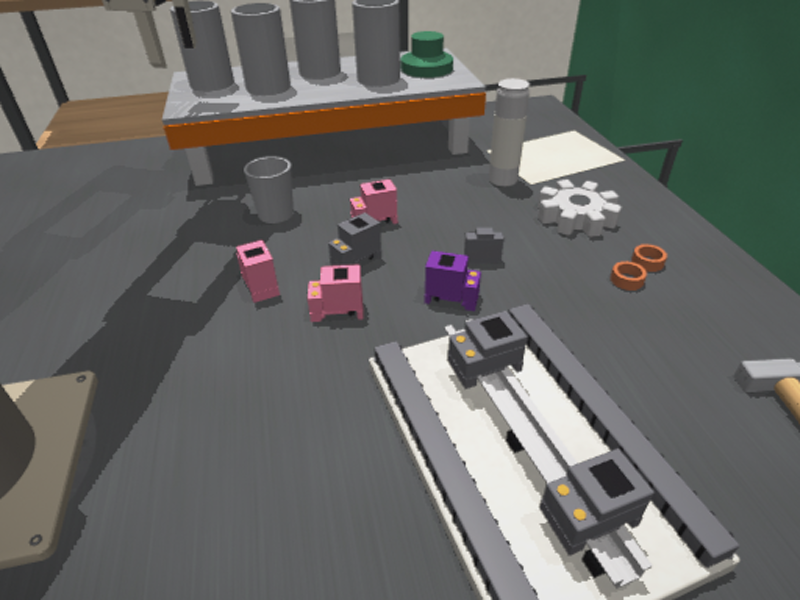

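Top view (800-px picture): loose grey module at about (288,330), screws (front) at lower right. The rail carries fitted modules at (487,265) and (615,252). The spare is at (328,218), and the pink and purple ones are look-alikes. I'll zoom in next to pick corners.

```bash
cat > h.py <<'E'
import cv2,numpy as np
from plant import telemetry, read_camera, camera_params
from scipy.spatial.transform import Rotation as R
from scipy.optimize import least_squares
def cam(n):
    p=camera_params(n); return p['mtx'],np.array(p['rvec'],float).reshape(3),np.array(p['tvec'],float).reshape(3)
def proj(c,P): return cv2.projectPoints(np.float64(P).reshape(-1,3),c[1],c[2],c[0],None)[0][:,0]
def unproj(c,uv,z):
    r=R.from_rotvec(c[1]).as_matrix(); o=-r.T@c[2]
    d=r.T@np.linalg.solve(c[0],[*uv,1]); return o+d*(z-o[2])/d[2]
def fitpose(c,P,uv,x0,z):
    "planar pose (x,y,yaw) of points P in body frame at height z"
    P=np.float64(P)
    def w(x): return P@R.from_euler('z',x[2]).as_matrix().T+[x[0],x[1],z]
    s=least_squares(lambda x:(proj(c,w(x))-uv).ravel(),x0); return s.x,np.abs(s.fun).max(),w
def pose():
    s=telemetry.read_state(); return s,np.array(s['tool_pos']),R.from_rotvec(s['orientation'])
E
python3 - <<'E'
from h import *
im=cv2.imread('pics/top0.png'); im=cv2.resize(im,(512,384),interpolation=cv2.INTER_AREA)
im=read_camera('top')[:,:,::-1]; cv2.imwrite('pics/top_raw.png',im)
a=cv2.resize(im[188:233,165:210],(400,400)[::1],interpolation=cv2.INTER_CUBIC)   # scale 8.89
b=cv2.resize(im[125:225,265:425],(640,400),interpolation=cv2.INTER_CUBIC)[:, :]
b=cv2.resize(im[140:190,270:420],(800,267),interpolation=cv2.INTER_CUBIC) #5.333
o=np.zeros((600,800,3),np.uint8); o[:267]=b; o[270:600,:330]=cv2.resize(im[188:233,165:210],(330,330),interpolation=cv2.INTER_CUBIC)
cv2.imwrite('pics/c1.png',o)
c=cam('top'); k=512/800
for n,uv,z in(('mod',(288,328),.061),('rA',(487,258),.09),('rB',(615,244),.09),('spare',(328,217),.05),('pinkR',(360,360),.06),('pinkL',(222,297),.06)): print(n,unproj(c,np.array(uv)*k,z).round(3))
E
```

```text
mod [0.435 0.255 0.061]
rA [ 0.537 -0.017  0.09 ]
rB [ 0.563 -0.195  0.09 ]
spare [0.605 0.211 0.05 ]
pinkR [0.394 0.152 0.06 ]
pinkL [0.476 0.351 0.06 ]
```

View pics/c1.png

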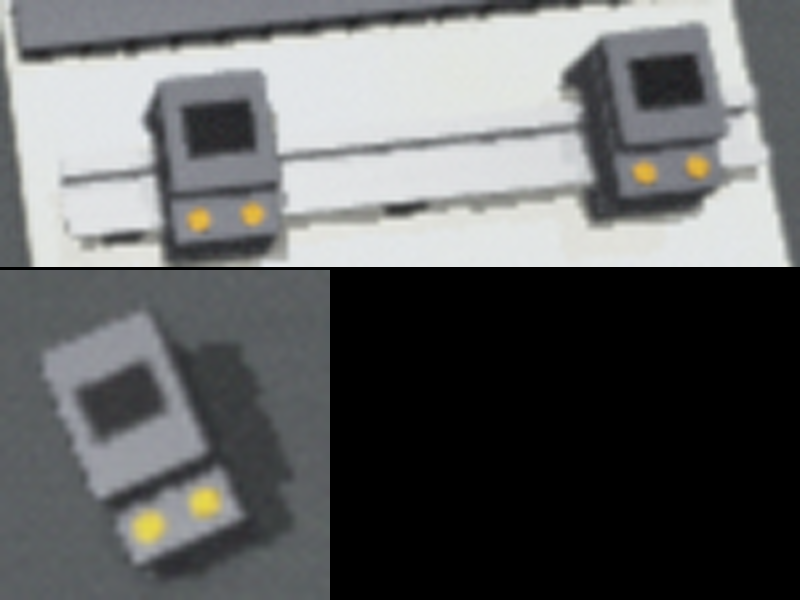

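Crop: loose module top-face corners at crop (45,352), (147,312), (207,460), (103,500), with screws toward the robot. The rail edges are visible between the fitted modules, near edge (278,218)–(590,185) and far edge (278,158)–(580,125).

```bash
python3 - <<'E'
from h import *
c=cam('top')
k=lambda uv:(np.float64(uv)+.5-[0,270])/7.3333-.5+[165,188]
P=np.array([[35,18,61],[35,-18,61],[-14,-18,61],[-14,18,61],[-32,-18,39],[-32,18,39]])/1e3
uv=k([[45,352],[147,312],[207,460],[103,500],[244,516],[138,564]])
x,e,w=fitpose(c,P,uv,[.435,.255,0.3],0); print('module',x.round(4),e)
g=lambda uv:(np.float64(uv)+.5)/5.3333-.5+[270,140]
U=lambda l,z:np.array([unproj(c,q,z) for q in g(l)])
n=U([[278,218],[590,185]],.05);f=U([[278,158],[580,125]],.05)
print('rail near',n.round(4).tolist(),'far',f.round(4).tolist())
for e in(n,f): d=e[0]-e[1]; print('yaw',np.arctan2(-d[0],d[1]))
A=U([[266,70],[277,184]],.09);B=U([[603,37],[622,146]],.09)
print('A in',A.round(4).tolist(),'B in',B.round(4).tolist())
A=U([[162,75],[170,190]],.09);B=U([[706,25],[725,135]],.09)
print('A out',A.round(4).tolist(),'B out',B.round(4).tolist())
s,p,r=pose(); print(s['t'],p,'\n',r.as_matrix().round(3)); 
w=cam('wrist'); rw=R.from_rotvec(w[1]).as_matrix(); print('wcam pos in tool',r.inv().apply(-rw.T@w[2]-p).round(4),'\n',(r.as_matrix().T@rw.T).round(3),w[0][0,0])
E
```

```text
module [0.434  0.2564 0.4521] 0.8562724183749708
rail near [[0.5142, -0.0462, 0.05], [0.5333, -0.1783, 0.05]] far [[0.5406, -0.0464, 0.05], [0.5598, -0.1753, 0.05]]
yaw 0.14352313082594373
yaw 0.14795271608979343
A in [[0.5654, -0.0343, 0.09], [0.5173, -0.0384, 0.09]] B in [[0.5845, -0.1721, 0.09], [0.5381, -0.1774, 0.09]]
A out [[0.5618, 0.008, 0.09], [0.5133, 0.0045, 0.09]] B out [[0.5912, -0.2145, 0.09], [0.5442, -0.2192, 0.09]]
0.15 [0.21894703 0.55828665 0.30191159] 
 [[-0.001  0.365  0.931]
 [-0.001  0.931 -0.365]
 [-1.    -0.001 -0.   ]]
wcam pos in tool [-0.0827  0.0009 -0.0801] 
 [[ 0.001 -0.291  0.957]
 [ 1.    -0.002 -0.001]
 [ 0.002  0.957  0.291]] 308.0370387043574
```

{"op": "step_arm", "data": {
  "commands": [
    {"xyz":[72,-489,569],"turn":[-0.5,0,0],"grip":70},
    {"xyz":[72,-489,569],"turn":[-0.5,0,0],"grip":70},
    {"xyz":[72,-489,569],"turn":[-0.5,0,0],"grip":70},
    {"xyz":[72,-489,569],"turn":[-0.5,0,0],"grip":70},
    {"xyz":[72,-489,569],"turn":[-0.5,0,0],"grip":70},
    {"xyz":[72,-489,569],"turn":[-0.5,0,0],"grip":70},
    {"xyz":[72,-489,569],"turn":[-0.5,0,0],"grip":70},
    {"xyz":[72,-489,569],"turn":[-0.5,0,0],"grip":70},
    {"xyz":[72,-489,569],"turn":[-0.5,0,0],"grip":70},
    {"xyz":[72,-489,569],"turn":[-0.5,0,0],"grip":70},
    {"xyz":[72,-489,569],"turn":[-0.5,0,0],"grip":70},
    {"xyz":[72,-489,569],"turn":[-0.5,0,0],"grip":70}
  ]
}}

```text
t: 1.65
tool_pos: [0.5674, -0.1001, 0.2311]
orientation: [-0.099, 1.568, 0.099]
force: [1.0, 0.3, 0.5]
opening: 0.0698
```

```bash
python3 - <<'E'
from h import *
import pickle
s,p,r=pose(); c=cam('wrist'); im=read_camera('wrist')[:,:,::-1]
pickle.dump((c,p,r.as_rotvec()),open('w1.pkl','wb')); cv2.imwrite('pics/w1raw.png',im)
cv2.imwrite('pics/w1.png',cv2.resize(im,(800,600),interpolation=cv2.INTER_CUBIC)); print(p,s['dq'])
E
```

```text
[ 0.56740152 -0.10006287  0.23105992] [-0.67348768  0.81172392 -0.76217136  0.00411371 -0.05695592 -0.67330248]
```

View pics/w1.png

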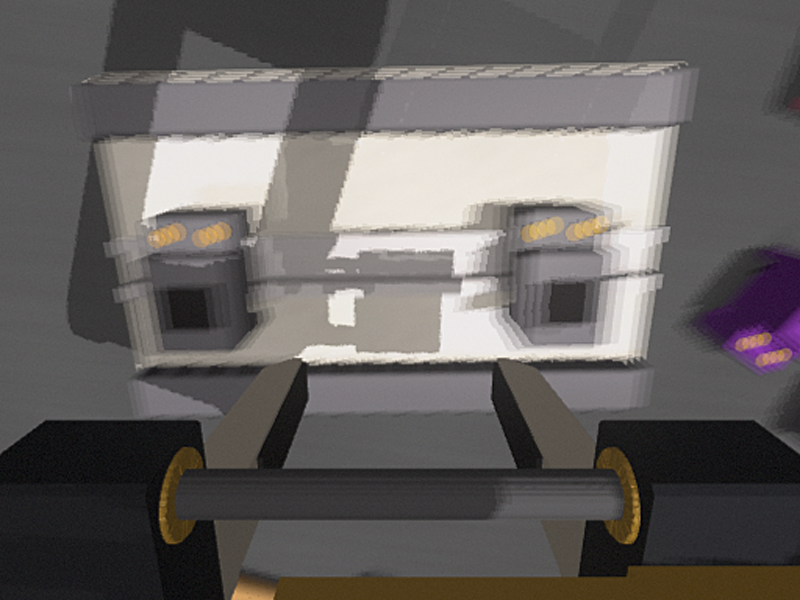

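Picture w1 is blurred: the arm was still moving. The rail spans rows of about 230–285 and the fitted modules sit at (200,280) and (560,280). I'll retake it once settled.

```bash
python3 - <<'E'
from h import *
import pickle
for _ in range(5): read_camera('wrist')
s,p,r=pose(); c=cam('wrist'); im=read_camera('wrist')[:,:,::-1]
pickle.dump((c,p,r.as_rotvec()),open('w2.pkl','wb')); cv2.imwrite('pics/w2raw.png',im)
cv2.imwrite('pics/w2.png',cv2.resize(im[30:250,60:460],(800,440),interpolation=cv2.INTER_CUBIC)); print(s['t'],p,np.abs(s['dq']).max())
E
```

```text
1.95 [ 0.56643609 -0.09717278  0.23122733] 0.018005195963001652
```

View pics/w2.png

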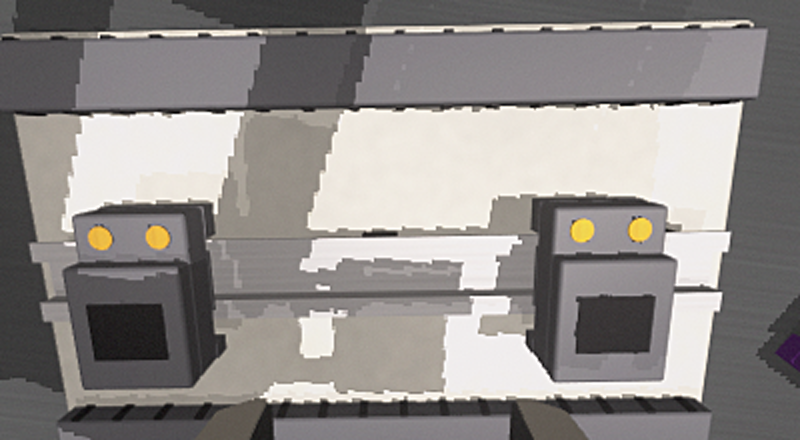

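Settled crop (2x, offset 60,30): near rail edge from (31,237) to (730,232), far edge at rows of about 318 to 311. Fitted modules' inner top edges at x≈203 and x≈555.

```bash
python3 - <<'E'
from h import *
import pickle
c,p,rv=pickle.load(open('w2.pkl','rb'))
g=lambda uv:(np.float64(uv)+.5)/2-.5+[60,30]
U=lambda l,z:np.array([unproj(c,q,z) for q in g(l)])
n=U([[31,237],[730,232]],.05);f=U([[46,319],[721,311]],.05)
print('near',n.round(4).tolist(),'far',f.round(4).tolist())
for e in(n,f): d=e[1]-e[0]; print('yaw',np.arctan2(-d[0],d[1]),np.linalg.norm(d))
yaw=np.mean([np.arctan2(-(e[1]-e[0])[0],(e[1]-e[0])[1]) for e in(n,f)])
X=np.array([np.cos(yaw),np.sin(yaw)]);Y=np.array([-X[1],X[0]])
for nm,l in(('Lnear/far',[[205,262],[194,386]]),('R',[[555,256],[552,380]])):
  q=U(l,.09)[:,:2]; print(nm,'along X',(q@X).round(4),'Y',(q@Y).round(4))
print('X near',(n[:,:2]@X).round(4),'far',(f[:,:2]@X).round(4),'ends Y',(n[:,:2]@Y).round(4),(f[:,:2]@Y).round(4),'yaw',yaw)
# edge search: vertical gradient profile on raw, in free gap
im=cv2.cvtColor(cv2.imread('pics/w2raw.png'),cv2.COLOR_BGR2GRAY).astype(float)
for col in (175,180,190,200,230,270,280,300): 
  print(col,im[140:150,col].astype(int),im[180:194,col].astype(int))
E
```

```text
near [[0.5455, -0.2553, 0.05], [0.5063, 0.0413, 0.05]] far [[0.5817, -0.2503, 0.05], [0.5408, 0.0472, 0.05]]
yaw 0.13149297919849942 0.2992659258970439
yaw 0.13667565263665846 0.3003701886668252
Lnear/far along X [0.5106 0.5595] Y [-0.2401 -0.2492]
R along X [0.5096 0.5584] Y [-0.1115 -0.1094]
X near [0.5065 0.5072] far [0.543  0.5423] ends Y [-0.326  -0.0267] [-0.3258 -0.0255] yaw 0.13408431591757894
175 [142 140 143 142 144 142 143 142 145 116] [156 153 148 150 150 153 148 150 155 143 137 139 138 138]
180 [142 140 143 142 138 141 138 142 144 114] [136 132 129 129 129 134 130 150 155 141 138 139 137 156]
190 [141 142 142 143 141 140 142 142 146 114] [135 133 129 130 131 130 129 131 152 157 158 156 156 158]
200 [143 141 144 144 143 143 139 144 142 115] [138 135 129 151 155 150 153 155 152 157 155 157 157 157]
230 [233 233 233 244 147 136 141 142 102 242] [139 136 135 132 120 236 234 236 207 156 157 160 159 162]
270 [235 234 235 245 158 139 146 135 187 241] [134 160 159 154 157 160 157 154 164 169 167 167 165 165]
280 [235 239 246 165 142 149 148 122 221 242] [139 135 156 156 157 159 155 156 170 168 171 170 169 169]
300 [236 238 242 228 150 143 142 124 247 242] [236 234 239 238 239 239 241 242 220 163 158 158 160 159]
```

{"op": "step_arm", "data": {
  "commands": [
    {"xyz":[0,376,-58],"turn":[-0.326,0,0],"grip":70},
    {"xyz":[0,376,-58],"turn":[-0.326,0,0],"grip":70},
    {"xyz":[0,376,-58],"turn":[-0.326,0,0],"grip":70},
    {"xyz":[0,376,-58],"turn":[-0.326,0,0],"grip":70},
    {"xyz":[0,376,-58],"turn":[-0.326,0,0],"grip":70},
    {"xyz":[0,376,-58],"turn":[-0.326,0,0],"grip":70},
    {"xyz":[0,376,-58],"turn":[-0.326,0,0],"grip":70},
    {"xyz":[0,376,-58],"turn":[-0.326,0,0],"grip":70},
    {"xyz":[0,376,-58],"turn":[-0.326,0,0],"grip":70},
    {"xyz":[0,376,-58],"turn":[-0.326,0,0],"grip":70}
  ]
}}

```text
t: 3.25
tool_pos: [0.4624, 0.2665, 0.2315]
orientation: [-0.353, 1.542, 0.353]
force: [-0.1, 0.2, -0.5]
opening: 0.07
```

```bash
python3 - <<'E'
from h import *
import pickle
read_camera('wrist')
s,p,r=pose(); c=cam('wrist'); im=read_camera('wrist')[:,:,::-1]
pickle.dump((c,p,r.as_rotvec()),open('w3.pkl','wb')); cv2.imwrite('pics/w3raw.png',im)
cv2.imwrite('pics/w3.png',cv2.resize(im[60:235,150:350],(800,700),interpolation=cv2.INTER_CUBIC)[:600]); print(s['t'],p,s['orientation'],np.abs(s['dq']).max())
P=np.array([[35,18,61],[35,-18,61],[-14,-18,61],[-14,18,61],[-32,-18,39],[-32,18,39]])/1e3
print(proj(c,P@R.from_euler('z',.452).as_matrix().T+[.434,.2564,0]).round(1).tolist())
E
```

```text
3.3 [0.46245354 0.26654983 0.23145089] [-0.3532233   1.54177188  0.35301954] 0.00571457836940817
[[280.5, 202.3], [239.0, 202.5], [237.8, 145.8], [281.7, 145.6], [238.8, 121.5], [280.1, 121.3]]
```

View pics/w3.png

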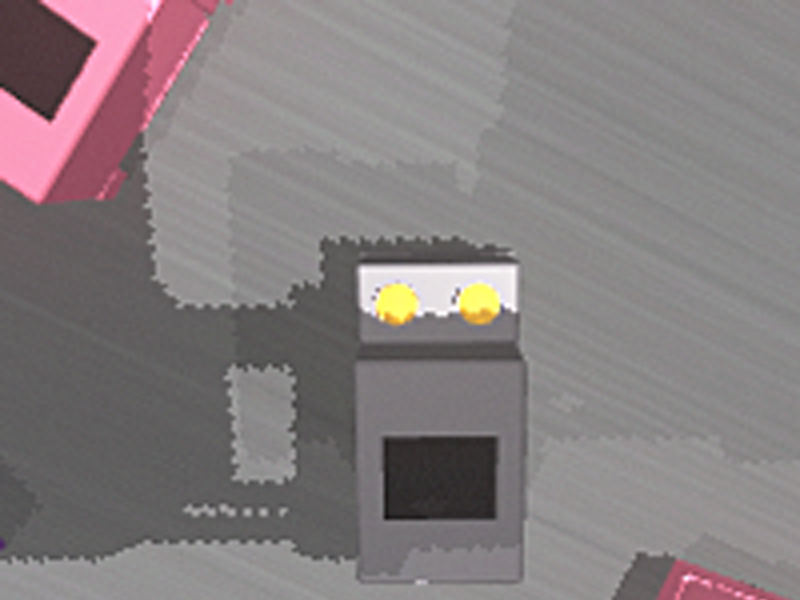

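Crop w3 (4x, offset 150,60): module top corners (522,581), (358,583), (357,360), (526,359); front step edge (358,264)–(518,264).

```bash
python3 - <<'E'
from h import *
import pickle
c,p,rv=pickle.load(open('w3.pkl','rb'))
P=np.array([[35,18,61],[35,-18,61],[-14,-18,61],[-14,18,61],[-32,-18,39],[-32,18,39]])/1e3
uv=(np.float64([[522,581],[358,583],[357,360],[526,359],[358,264],[518,264]])+.5)/4-.5+[150,60]
x,e,w=fitpose(c,P,uv,[.434,.256,.45],0); print(x.round(4),e)
print((proj(c,w(x))-uv).round(1).tolist())
r=R.from_rotvec(rv); T=x[:2]+np.array([np.cos(x[2]),np.sin(x[2])])*.010
d=np.array([*T,.048+.065])-p
print('tool delta mm',(r.inv().apply(d)*1e3).round(1),'tool yaw',np.arctan2(*r.as_matrix()[1::-1,2]),r.as_matrix().round(3))
E
```

```text
[0.4368 0.2577 0.453 ] 1.063677284336194
[[0.3, 0.8], [-0.1, 0.5], [-1.1, -0.0], [0.4, -0.0], [-0.4, -0.4], [0.8, -0.7]]
tool delta mm [118.5   3.2 -16.9] tool yaw 0.4502995003318042 [[ 0.    -0.435  0.9  ]
 [-0.     0.9    0.435]
 [-1.    -0.    -0.   ]]
```

{"op": "step_arm", "data": {
  "commands": [
    {"xyz":[50,3,-17],"turn":[0,0,0],"grip":60},
    {"xyz":[80,3,-17],"turn":[0,0,0],"grip":60},
    {"xyz":[118,3,-17],"turn":[0,0,0],"grip":60},
    {"xyz":[118,3,-17],"turn":[0,0,0],"grip":60},
    {"xyz":[118,3,-17],"turn":[0,0,0],"grip":30},
    {"xyz":[118,3,-17],"turn":[0,0,0],"grip":30},
    {"xyz":[118,3,-17],"turn":[0,0,0],"grip":30},
    {"xyz":[118,3,-17],"turn":[0,0,0],"grip":30},
    {"xyz":[118,3,-17],"turn":[0,0,0],"grip":30}
  ],
  "force": 35
}}

```text
t: 4.47
tool_pos: [0.4464, 0.2634, 0.1151]
orientation: [-0.354, 1.539, 0.355]
force: [0.2, -1.3, 6.7]
opening: 0.036
```

```bash
python3 - <<'E'
from h import *
for i in range(3):
    s,p,r=pose(); print(s['t'],p.round(4),s['force'],s['orientation'],s['opening']); read_camera('top')
E
```

```text
4.475 [0.4464 0.2634 0.1151] [ 0.20427917 -1.28048271  6.67267335] [-0.35419757  1.53883743  0.35482288] 0.03596966924603853
4.525 [0.4464 0.2634 0.1151] [ 0.01554977 -1.28539905  6.69861714] [-0.35415088  1.5388604   0.35481958] 0.03542473313409013
4.575 [0.4464 0.2634 0.115 ] [-0.53173409 -2.09203461  6.912766  ] [-0.35417761  1.5388644   0.35485744] 0.035817046238759184
```

{"op": "step_arm", "data": {
  "commands": [
    {"xyz":[-20,0,0],"turn":[0,0,0],"grip":30},
    {"xyz":[-80,0,0],"turn":[0,0,0],"grip":30},
    {"xyz":[-140,0,0],"turn":[0,0,0],"grip":30},
    {"xyz":[-140,0,0],"turn":[0,0,0],"grip":30},
    {"xyz":[-140,0,0],"turn":[0,0,0],"grip":30}
  ]
}}

```text
t: 5.25
tool_pos: [0.4451, 0.2629, 0.253]
orientation: [-0.355, 1.542, 0.355]
force: [0.9, -0.4, -1.7]
opening: 0.0356
```

```bash
cat >> h.py <<'E'
YAW=.134; XR=np.array([np.cos(YAW),np.sin(YAW),0]); YR=np.array([-XR[1],XR[0],0]); GAP=np.array([.5439,-.1062,.05])
GX,GZ=.0111,.0501   # grasp point in module x,z
def tcp(lx,ly,lz,th,gx=None,gz=None):
    "TCP pose for lip tip at rail coords (lx,ly,lz m, lz above bench), far end up by th"
    gx=GX if gx is None else gx; gz=GZ if gz is None else gz
    M=R.from_euler('z',YAW)*R.from_euler('y',-th)
    lip=GAP*[1,1,0]+XR*lx+YR*ly+[0,0,lz]
    o=lip-M.apply([-.014,0,.0065])
    T=M*R.from_matrix(np.array([[0,0,1],[0,1,0],[-1,0,0]]))
    return o+M.apply([gx,0,gz+.065]),T
def rel(p1,r1,p0,r0):
    return (r0.inv().apply(p1-p0)*1e3).round(1),(r0.inv()*r1).as_rotvec().round(3)
E
python3 - <<'E'
from h import *
s,p,r=pose(); print(s['t'],p,s['orientation'],s['force'],s['opening'])
T=tcp(-.035,0,.090,.38); print(T[0],rel(*T,p,r))
read_camera('side')
im=read_camera('side')[:,:,::-1]; cv2.imwrite('pics/s2.png',cv2.resize(im,(800,600))[:400])
E
```

```text
5.25 [0.44510693 0.26287539 0.25297394] [-0.3546992   1.5417935   0.35464372] [ 0.94554997 -0.42660739 -1.70769504] 0.035599518936479724
[ 0.49239343 -0.11314349  0.20016308] (array([  52.8, -358.9, -121.8]), array([ 0.314, -0.377, -0.06 ]))
```

View pics/s2.png

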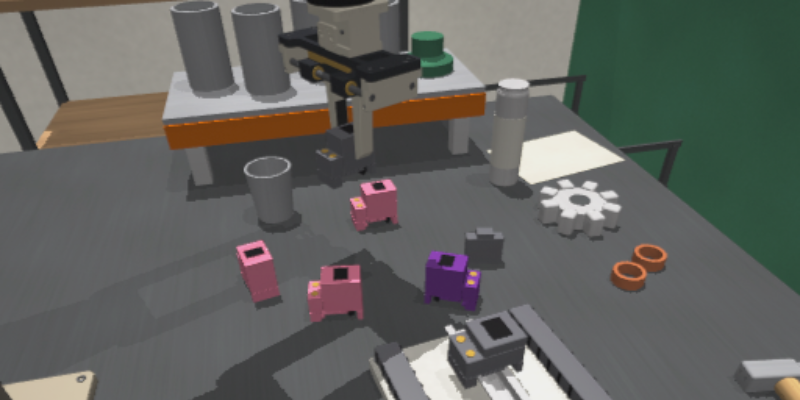

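Side view: the module is held upright in the gripper at about (345,150), and the others are undisturbed. The weight reads 1.7 N.

{"op": "step_arm", "data": {
  "commands": [
    {"xyz":[-20,-359,-122],"turn":[0.314,-0.377,-0.06],"grip":30},
    {"xyz":[-20,-359,-122],"turn":[0.314,-0.377,-0.06],"grip":30},
    {"xyz":[-20,-359,-122],"turn":[0.314,-0.377,-0.06],"grip":30},
    {"xyz":[-20,-359,-122],"turn":[0.314,-0.377,-0.06],"grip":30},
    {"xyz":[-20,-359,-122],"turn":[0.314,-0.377,-0.06],"grip":30},
    {"xyz":[-20,-359,-122],"turn":[0.314,-0.377,-0.06],"grip":30},
    {"xyz":[-20,-359,-122],"turn":[0.314,-0.377,-0.06],"grip":30},
    {"xyz":[40,-359,-122],"turn":[0.314,-0.377,-0.06],"grip":30},
    {"xyz":[53,-359,-122],"turn":[0.314,-0.377,-0.06],"grip":30},
    {"xyz":[53,-359,-122],"turn":[0.314,-0.377,-0.06],"grip":30},
    {"xyz":[53,-359,-122],"turn":[0.314,-0.377,-0.06],"grip":30}
  ]
}}

```text
t: 6.72
tool_pos: [0.4935, -0.113, 0.2025]
orientation: [-0.081, 1.186, 0.119]
force: [0.1, -0.2, -1.6]
opening: 0.0359
```

```bash
python3 - <<'E'
from h import *
read_camera('top')
s,p,r=pose(); print(s['t'],p,s['orientation'],s['force'],s['opening'])
T=tcp(-.035,0,.090,.38); print('err',rel(*T,p,r))
for a in((-.035,0,.0465,.38),(-.027,0,.0465,.38),(-.014,0,.0465,.38)): print(a,rel(*tcp(*a),p,r))
E
```

```text
6.775 [ 0.49371278 -0.11320041  0.20279814] [-0.08151003  1.18576816  0.11825088] [ 0.54756918  0.70885173 -2.35747194] 0.03598641001823909
err (array([ 2. ,  0.2, -2.2]), array([0.002, 0.003, 0.001]))
(-0.035, 0, 0.0465, 0.38) (array([ 42.3,   0.3, -18.4]), array([0.002, 0.003, 0.001]))
(-0.027, 0, 0.0465, 0.38) (array([ 45.3,   0.3, -11. ]), array([0.002, 0.003, 0.001]))
(-0.014, 0, 0.0465, 0.38) (array([50.2,  0.3,  1. ]), array([0.002, 0.003, 0.001]))
```

{"op": "step_arm", "data": {
  "commands": [
    {"xyz":[20,0,-18],"turn":[0.002,0.003,0.001],"grip":30},
    {"xyz":[42,0,-18],"turn":[0.002,0.003,0.001],"grip":30},
    {"xyz":[45,0,-11],"turn":[0.002,0.003,0.001],"grip":30},
    {"xyz":[45,0,-11],"turn":[0.002,0.003,0.001],"grip":30},
    {"xyz":[45,0,-11],"turn":[0.002,0.003,0.001],"grip":30}
  ]
}}

```text
t: 7.4
tool_pos: [0.4998, -0.1126, 0.1562]
orientation: [-0.079, 1.19, 0.118]
force: [-0.7, 0.7, -1.8]
opening: 0.036
```

```bash
cat > st.py <<'E'
from h import *
def show():
    s,p,r=pose(); print(s['t'],p.round(4),np.round(s['force'],1),np.round(s['wrist_torque'],2),s['opening'])
    f=np.array(s['force']); print('force along rail x,z',f@XR,f[2])
    M=r*R.from_matrix(np.array([[0,0,1],[0,1,0],[-1,0,0]])).inv()
    e=(R.from_euler('z',YAW).inv()*M).as_euler('xyz')
    lip=p+M.apply([-.014-GX,0,.0065-GZ-.065])
    d=lip-GAP*[1,1,0]; print('lip rail x,y,z mm',(np.array([d@XR,d@YR,d[2]])*1e3).round(1),'tilt',-e[1].round(3),'yaw err',e[2].round(3))
    return p,r
E
python3 - <<'E'
from st import *
p,r=show(); read_camera('side')
for a in((-.014,0,.0465,.38),(-.014,0,.0495,.38)): print(a,rel(*tcp(*a),p,r))
im=read_camera('side')[:,:,::-1]; cv2.imwrite('pics/s3.png',cv2.resize(im[150:350,200:460],(780,600),interpolation=cv2.INTER_CUBIC))
E
```

```text
7.4 [ 0.4998 -0.1126  0.1562] [-0.7  0.7 -1.8] [-0.02  0.31  0.02] 0.03602005306552859
force along rail x,z -0.5598912045833127 -1.8205751554380742
lip rail x,y,z mm [-27.7  -0.4  46. ] tilt 0.379 yaw err -0.001
(-0.014, 0, 0.0465, 0.38) (array([ 4.6,  0.5, 12.8]), array([-0.001, -0.001, -0.001]))
(-0.014, 0, 0.0495, 0.38) (array([ 1.8,  0.5, 13.9]), array([-0.001, -0.001, -0.001]))
```

View pics/s3.png

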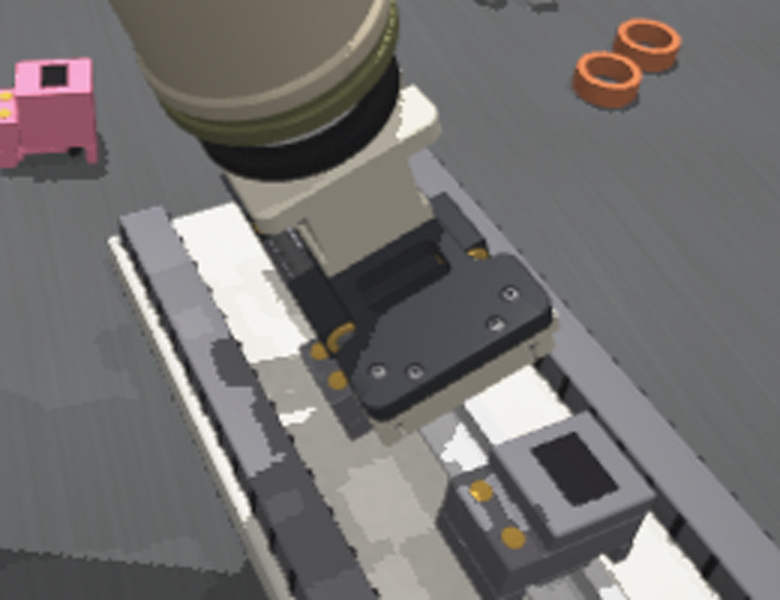

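{"op": "step_arm", "data": {
  "commands": [
    {"xyz":[1.0,0.3,4.5],"turn":[0,0,0],"grip":30},
    {"xyz":[2.8,0.4,8.5],"turn":[0,0,0],"grip":30},
    {"xyz":[3.5,0.5,10.5],"turn":[0,0,0],"grip":30},
    {"xyz":[4.2,0.5,12],"turn":[0,0,0],"grip":30},
    {"xyz":[4.2,0.5,12],"turn":[0,0,0],"grip":30}
  ]
}}

```text
t: 8.12
tool_pos: [0.5111, -0.1104, 0.1551]
orientation: [-0.078, 1.193, 0.118]
force: [-7.7, -1.8, 6.4]
opening: 0.0361
```

```bash
python3 -c "from st import *; show()"
```

```text
8.125 [ 0.5111 -0.1104  0.1551] [-7.7 -1.8  6.4] [-0.22  1.43 -0.02] 0.03609486784725411
force along rail x,z -7.90041632699102 6.366505968380746
lip rail x,y,z mm [-16.6   0.4  44.9] tilt 0.376 yaw err -0.001
```

{"op": "step_arm", "data": {
  "commands": [
    {"xyz":[-1.5,0,-3.7],"turn":[0,0,0],"grip":30},
    {"xyz":[-2.0,0,-3.5],"turn":[0,0,0],"grip":30},
    {"xyz":[-2.0,0,-3.5],"turn":[0,0,0],"grip":30}
  ]
}}

```text
t: 8.5
tool_pos: [0.5075, -0.1107, 0.1557]
orientation: [-0.077, 1.192, 0.118]
force: [0.2, 0.4, -1.9]
opening: 0.0358
```

```bash
python3 -c "from st import *; show()"
```

```text
8.5 [ 0.5075 -0.1107  0.1557] [ 0.2  0.4 -1.9] [-0.06  0.26  0.02] 0.03579726127529979
force along rail x,z 0.26329027564103163 -1.907469834530532
lip rail x,y,z mm [-20.    0.6  45.5] tilt 0.377 yaw err -0.002
```

{"op": "step_arm", "data": {
  "commands": [
    {"xyz":[-1.2,0,0.5],"turn":[0,0,0],"grip":30},
    {"xyz":[-1.2,0,0.5],"turn":[0,0,0],"grip":30},
    {"xyz":[-0.1,0,3.3],"turn":[0,0,0],"grip":30},
    {"xyz":[1.0,0,6.1],"turn":[0,0,0],"grip":30},
    {"xyz":[1.0,0,6.1],"turn":[0,0,0],"grip":30}
  ]
}}

```text
t: 9.12
tool_pos: [0.5137, -0.1099, 0.157]
orientation: [-0.078, 1.192, 0.118]
force: [-0.6, -0.3, -2.2]
opening: 0.0357
```

```bash
python3 -c "from st import *; show()"
```

```text
9.125 [ 0.5137 -0.1099  0.157 ] [-0.6 -0.3 -2.2] [0.05 0.22 0.  ] 0.03569558047723709
force along rail x,z -0.6828812128391962 -2.1778341927934637
lip rail x,y,z mm [-13.7   0.6  46.8] tilt 0.377 yaw err -0.002
```

{"op": "step_arm", "data": {
  "commands": [
    {"xyz":[-0.9,0,0.4],"turn":[0,0,0],"grip":30},
    {"xyz":[-2.3,0,0.9],"turn":[0,0,0],"grip":30},
    {"xyz":[-2.3,0,0.9],"turn":[0,0,0],"grip":30}
  ]
}}

```text
t: 9.5
tool_pos: [0.513, -0.1098, 0.1585]
orientation: [-0.077, 1.193, 0.118]
force: [5.3, -0.7, -10.4]
opening: 0.036
```

```bash
python3 -c "from st import *; show()"
```

```text
9.5 [ 0.513  -0.1098  0.1585] [  5.3  -0.7 -10.4] [-0.28 -0.32 -0.13] 0.0360083347672864
force along rail x,z 5.121323221349409 -10.429881614554581
lip rail x,y,z mm [-14.5   0.8  48.3] tilt 0.376 yaw err -0.002
```

```bash
python3 - <<'E'
from h import *
b=tcp(-.0137,.0006,.0493,.377)
for a in((-.0137,.0006,.0468,.377),(-.0137,.0006,.0464,.32),(-.0137,.0006,.046,.275)): print(rel(*tcp(*a),*b))
E
```

```text
(array([ 2.3,  0. , -0.9]), array([0., 0., 0.]))
(array([ 4.3, -0. ,  5.1]), array([-0.   ,  0.057, -0.   ]))
(array([ 6.2, -0. ,  9.7]), array([-0.   ,  0.102,  0.   ]))
```

{"op": "step_arm", "data": {
  "commands": [
    {"xyz":[2.3,0,-0.9],"turn":[0,0,0],"grip":30},
    {"xyz":[4.3,0,5.1],"turn":[0,0.057,0],"grip":30},
    {"xyz":[6.2,0,9.7],"turn":[0,0.102,0],"grip":30},
    {"xyz":[6.2,0,9.7],"turn":[0,0.102,0],"grip":30}
  ]
}}

```text
t: 10.0
tool_pos: [0.5256, -0.1085, 0.1579]
orientation: [-0.085, 1.293, 0.115]
force: [-0.3, -0.3, -1.4]
opening: 0.0356
```

```bash
python3 -c "from st import *; show()"
```

```text
10.0 [ 0.5256 -0.1085  0.1579] [-0.3 -0.3 -1.4] [-0.04  0.04  0.02] 0.03555573903717514
force along rail x,z -0.3295934980603205 -1.3984571820416465
lip rail x,y,z mm [-13.    0.4  46.6] tilt 0.276 yaw err -0.001
```

{"op": "step_arm", "data": {
  "commands": [
    {"xyz":[0,0,0],"turn":[0,0,0],"grip":56},
    {"xyz":[0,0,0],"turn":[0,0,0],"grip":56},
    {"xyz":[0,0,0],"turn":[0,0,0],"grip":56},
    {"xyz":[-15,0,0],"turn":[0,0,0],"grip":56},
    {"xyz":[-60,0,0],"turn":[0,0,0],"grip":56},
    {"xyz":[-100,0,0],"turn":[0,0,0],"grip":56},
    {"xyz":[-100,0,0],"turn":[0,0,0],"grip":40},
    {"xyz":[-100,0,0],"turn":[0,0,0],"grip":0},
    {"xyz":[-100,0,0],"turn":[0,0,0],"grip":0}
  ]
}}

```text
t: 11.12
tool_pos: [0.4972, -0.1119, 0.252]
orientation: [-0.084, 1.296, 0.116]
force: [0.2, 0.0, 0.0]
opening: 0.0304
```

```bash
python3 - <<'E'
from st import *
p,r=show(); read_camera('side')
im=read_camera('side')[:,:,::-1]
cw=cam('wrist'); w=read_camera('wrist')[:,:,::-1]
np.savez('w4.npz',w=w,K=cw[0],r=cw[1],t=cw[2])
o=np.hstack([cv2.resize(im[170:350,240:440],(480,432),interpolation=cv2.INTER_CUBIC),cv2.resize(w[100:334,150:324],(320,432),interpolation=cv2.INTER_CUBIC)])
cv2.imwrite('pics/s4.png',o)
E
```

```text
11.125 [ 0.4972 -0.1119  0.252 ] [0.2 0.  0. ] [0.02 0.11 0.04] 0.030377944669068555
force along rail x,z 0.1931532363652753 0.011202569247113409
lip rail x,y,z mm [-42.    0.9 140.7] tilt 0.273 yaw err -0.002
```

View pics/s4.png

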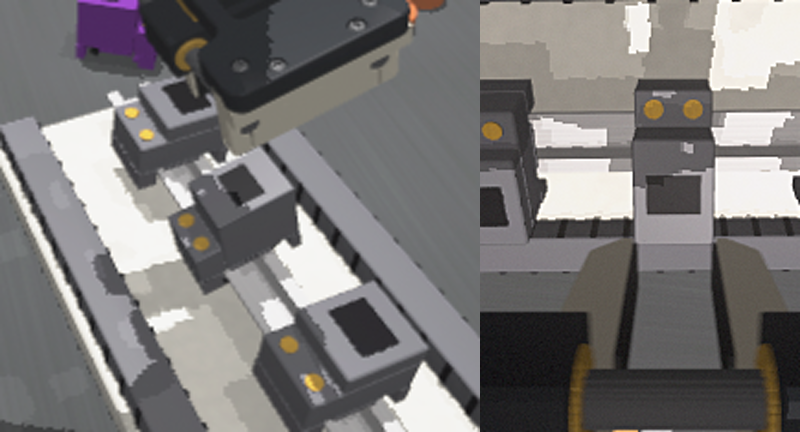

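The module leans hooked, far end up, between the fitted modules, front the same way round (side crop at (235,205), wrist crop at (675,170)). Next I press the far end along its arc.

```bash
python3 - <<'E'
from st import *
p,r=show()
f=lambda th,up:tcp(-.0135,.0006,.0455+up,th,.028,.080)
for th,up in((.26,.05),(.26,.025),(.26,.003),(.2,0),(.13,-.001),(.06,-.002),(0,-.003),(0,-.005)): print(th,up,rel(*f(th,up),p,r))
E
```

```text
11.275 [ 0.4974 -0.112   0.2522] [-0.4  0.2 -0.6] [ 0.03  0.17 -0.01] 0.018811450618443533
force along rail x,z -0.3557284419864451 -0.5545400949687525
lip rail x,y,z mm [-41.8   0.9 140.9] tilt 0.273 yaw err -0.002
0.26 0.05 (array([22. ,  0.1, 33.7]), array([-0.002,  0.013, -0.003]))
0.26 0.025 (array([46.1,  0. , 26.9]), array([-0.002,  0.013, -0.003]))
0.26 0.003 (array([67.2, -0.1, 21. ]), array([-0.002,  0.013, -0.003]))
0.2 0 (array([73. , -0.1, 28.4]), array([-0.002,  0.073, -0.003]))
0.13 -0.001 (array([77.9, -0.1, 37.4]), array([-0.002,  0.143, -0.003]))
0.06 -0.002 (array([83.5, -0.1, 46.2]), array([-0.001,  0.213, -0.003]))
0 -0.003 (array([88.9, -0.1, 53.4]), array([-0.001,  0.273, -0.003]))
0 -0.005 (array([90.9, -0.1, 52.8]), array([-0.001,  0.273, -0.003]))
```

Approach to just above contact first.

{"op": "step_arm", "data": {
  "commands": [
    {"xyz":[22,0,34],"turn":[-0.002,0.013,-0.003],"grip":0},
    {"xyz":[46,0,27],"turn":[-0.002,0.013,-0.003],"grip":0},
    {"xyz":[60,0,23],"turn":[-0.002,0.013,-0.003],"grip":0},
    {"xyz":[67,0,21],"turn":[-0.002,0.013,-0.003],"grip":0},
    {"xyz":[67,0,21],"turn":[-0.002,0.013,-0.003],"grip":0}
  ]
}}

```text
t: 11.9
tool_pos: [0.5354, -0.1071, 0.1944]
orientation: [-0.088, 1.307, 0.113]
force: [-0.5, -0.6, -0.5]
opening: 0.0005
```

```bash
python3 - <<'E'
from st import *
p,r=show()
f=lambda th,up:tcp(-.0135,.0006,.0455+up,th,.028,.080)
for th,up in((.26,.003),(.2,0),(.13,-.001),(.06,-.002),(0,-.003),(0,-.005)): print(th,up,rel(*f(th,up),p,r))
E
```

```text
11.9 [ 0.5354 -0.1071  0.1944] [-0.5 -0.6 -0.5] [ 0.01  0.17 -0.01] 0.0005343554523500868
force along rail x,z -0.5361190955494577 -0.4846023277696728
lip rail x,y,z mm [-4.7  0.2 83. ] tilt 0.262 yaw err 0.0
0.26 0.003 (array([ 1.2,  0.3, -0.3]), array([0.   , 0.002, 0.001]))
0.2 0 (array([6.9, 0.3, 7.1]), array([0.   , 0.062, 0.001]))
0.13 -0.001 (array([11.7,  0.3, 16.2]), array([-0.   ,  0.132,  0.001]))
0.06 -0.002 (array([17.2,  0.3, 25. ]), array([-0.   ,  0.202,  0.001]))
0 -0.003 (array([22.5,  0.3, 32.3]), array([-0.   ,  0.262,  0.001]))
0 -0.005 (array([24.4,  0.3, 31.8]), array([-0.   ,  0.262,  0.001]))
```

{"op": "step_arm", "data": {
  "commands": [
    {"xyz":[4,0,0],"turn":[0,0.002,0],"grip":0},
    {"xyz":[7,0,7],"turn":[0,0.062,0],"grip":0},
    {"xyz":[12,0,16],"turn":[0,0.132,0],"grip":0},
    {"xyz":[17,0,25],"turn":[0,0.202,0],"grip":0},
    {"xyz":[22.5,0,32.3],"turn":[0,0.262,0],"grip":0},
    {"xyz":[22.5,0,32.3],"turn":[0,0.262,0],"grip":0}
  ]
}}

```text
t: 12.65
tool_pos: [0.5752, -0.1022, 0.1837]
orientation: [-0.108, 1.564, 0.103]
force: [0.7, 0.7, 7.1]
opening: 0.0006
```

```bash
python3 - <<'E'
from st import *
p,r=show()
f=lambda th,up:tcp(-.0135,.0006,.0455+up,th,.028,.080)
print('tip z',(p+r.apply([.084,0,0])).round(4), 'vs home', rel(*f(0,0),p,r))
E
```

```text
12.65 [ 0.5752 -0.1022  0.1837] [0.7 0.7 7.1] [ 0.14 -0.13  0.05] 0.0006116345069621016
force along rail x,z 0.7877460733851405 7.078282708432451
lip rail x,y,z mm [ 6.9 -0.6 75. ] tilt 0.004 yaw err 0.001
tip z [ 0.5756 -0.1024  0.0997] vs home (array([-0.3,  0.8, -3. ]), array([0.001, 0.004, 0.003]))
```

Fingertips are at z 99.7 mm, and the home top height is 100 mm. I'll press a bit harder to confirm it has bottomed.

{"op": "step_arm", "data": {
  "commands": [
    {"xyz":[2,0,0],"turn":[0,0,0],"grip":0},
    {"xyz":[4,0,0],"turn":[0,0,0],"grip":0},
    {"xyz":[4,0,0],"turn":[0,0,0],"grip":0}
  ]
}}

```text
t: 13.02
tool_pos: [0.5756, -0.1024, 0.1832]
orientation: [-0.108, 1.56, 0.103]
force: [-3.8, 4.0, 24.7]
opening: 0.0
```

{"op": "step_arm", "data": {
  "commands": [
    {"xyz":[-10,0,0],"turn":[0,0,0],"grip":0},
    {"xyz":[-60,0,0],"turn":[0,0,0],"grip":0},
    {"xyz":[-110,0,-60],"turn":[0,0,0],"grip":0},
    {"xyz":[-110,0,-120],"turn":[0,0,0],"grip":0},
    {"xyz":[-110,0,-120],"turn":[0,0,0],"grip":0},
    {"xyz":[-110,0,-120],"turn":[0,0,0],"grip":0}
  ]
}}

```text
t: 13.78
tool_pos: [0.4536, -0.1183, 0.2881]
orientation: [-0.106, 1.566, 0.103]
force: [0.9, 0.2, -1.2]
opening: 0.0005
```

```bash
python3 - <<'E'
from st import *
p,r=show(); [read_camera('side') for _ in range(3)]
im=read_camera('side')[:,:,::-1]; t=read_camera('top')[:,:,::-1]
o=np.hstack([cv2.resize(im[170:370,240:470],(460,400),interpolation=cv2.INTER_CUBIC),cv2.resize(t[110:230,255:355],(333,400),interpolation=cv2.INTER_CUBIC)])
cv2.imwrite('pics/s5.png',o); cv2.imwrite('pics/side5raw.png',im)
c=cam('side'); P=np.array([[35,18,61],[35,-18,61],[-14,-18,61],[-14,18,61],[-32,-18,39],[-32,18,39]])/1e3
q=P@R.from_euler('z',YAW).as_matrix().T+GAP-[0,0,.011]
print(((proj(c,q)-[240,170])*2).round().tolist())
E
```

```text
13.775 [ 0.4536 -0.1183  0.2881] [ 0.9  0.2 -1.2] [ 0.06 -0.02 -0.02] 0.0005029689365445781
force along rail x,z 0.9359492483296693 -1.1544110628774644
lip rail x,y,z mm [-1.159e+02 -1.000e-01  1.795e+02] tilt 0.002 yaw err -0.001
[[237.0, 125.0], [267.0, 161.0], [204.0, 182.0], [177.0, 144.0], [176.0, 210.0], [151.0, 172.0]]
```

View pics/s5.png

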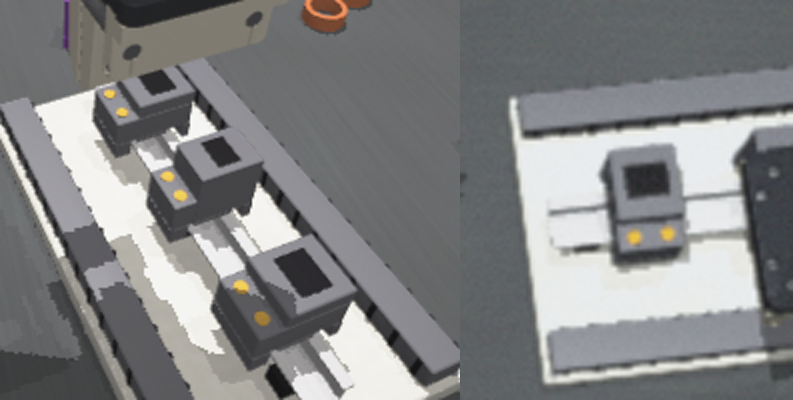

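Side crop: top corners at about (237,127), (264,160), (204,183), (177,145). These match the home-pose prediction (237,125), (267,161), (204,182), (177,144), so the module is level and stayed down. I'm handing it in.

```bash
python3 -c "
from plant import robot,telemetry
print(telemetry.read_state()['t']); print(robot.close_job())"
```

```text
14.025
the job is handed in; nothing more can be done
None
```

The relay module is home on the rail in the gap, the same way round as its neighbours, and the job is handed in at 14.0 s. I hooked its lip under the near edge with the far end held up at about 0.38 rad. I then lowered it to about 0.27 rad, let go so it leaned on its foot, and pressed the far end down with closed fingertips.

**Hook:** the first try to slide the lip in met the rail edge at about 8 N, because the module was a little low. I backed off, raised it about 1.3 mm, and it went in freely. A test pull upward then met about 8.5 N of resistance, so the lip was under the edge.

**Seating:** under the press the fingertips stopped at 99.7 mm against 100 mm nominal. Pressing on to 25 N moved them only another 0.5 mm, which is firm bottoming.

**Final picture:** with the gripper clear, the module's visible top corners lay within about 2 pixels of the predicted home pose on the doubled crop. I saw nothing knocked over, though that last picture does not show the spare or most of the bench.

**Disagreements:**
- The measured tool position differed from the commanded one by 1 to 3 mm, so I worked from the measured values.
- The click itself was not sensed separately. That the foot snapped under is inferred from the height, the stiffness and the module staying down.

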